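# Hook the stray plug-in modules out from under the shelf and pack the carrier

### The arm

A 7-joint arm with a two-finger parallel gripper is mounted at the origin on a cart in front of the work surface, level with it; the furniture and walls round the work are solid. World frame = base frame: x ahead of the robot, y to its left, z up, the work surface at z = 0. Lengths are in m, angles in rad, forces in N, time in s.
With the tool pointing down it reaches from about 0.425 to 0.875 m from the base axis. Payload 4.7 kg.
Tool frame: the origin (TCP) lies on the mounting face of the last link; the fingertips stand 182 mm ahead of it and the grasp point (between the pads) lies ahead of it (ctrl.grip_point_offset is the z of the grasp point in the tool frame, in m); z points along the fingers, y is the line along which they close (so a half turn about z gives the same grasp; the last joint's range is limited). The gripper opens to 87 mm and grips with 3 to 60 N. Pads are 19 mm wide; open, the fingers measure 117 mm over their backs; the gripper's body (75 mm by 190 mm) begins 51 mm behind the grasp point.
Start: joints at [1.117, 0.321, -0.07, 1.45, 0.023, 1.371, -0.057], TCP at [0.293, -0.58, 0.405] pointing down, gripper open.
Joint ranges: [-2.86, 2.86], [-0.3, 2.09], [-1.38, 1.24], [0.06, 2.45], [-1.56, 4.7], [0.09, 2.05], [-2.69, 2.69]. Speed limits (rad/s): [2.57, 2.57, 3.14, 3.14, 3.14, 3.14, 3.14].

### API

Orientations are given as a rotation vector (axis times angle).
In Python, from bench import ctrl gives the robot as it stands.
- The arm moves only by the shell command python3 -m inch 'ROWS' [FORCE]. ROWS is rows parted by semicolons, their numbers by spaces, 1 to 20 of them, each of 5 numbers: dx, dy, dz in m, then a turn about the tool's z in rad, then the opening from 0.0 (shut) to 1.0 (fully open); each row is the pose to reach, as a shift and turn from the pose commanded when the command began, along the tool's axes at that moment; what a row does not reach only later rows make up. A row lasts 1/10 s, in which the tool goes at most 0.05 m and 0.15 rad, less where a joint would pass 70% of its speed; a pose out of reach is approached as far as the arm can. The fingers move at their own pace and stop on an object; FORCE is the grip in N (left out, the last holds). Time passes only in rows, so rows that do not move let the fingers close. It prints the time, the measured TCP pose, the force, the opening and the grip force at its end.
- ctrl.get_state(): the state, without advancing time (a new reading comes with each control period).
- ctrl.get_image(name): name is "scene" or "top" or "wrist"; returns (picture, depth): 480x640x3 uint8, red, green, blue; 480x640 float32, m along the optical axis (not along the pixel's ray), 0 where there is no reading.
- ctrl.camera_model(name): a dict with "vertical_fov" (degrees; the focal length in pixels is half the picture's height over the tangent of half this angle, whatever the lens; pixels are square), "cx", "cy" (the principal point, pixels), "rvec" (rotation vector, rad) and "tvec" (3), from world to camera coordinates, as OpenCV has them; the wrist camera has in their place "hand_eye" (4x4, takes a point from camera to tool coordinates, whose origin is the TCP and whose axes are the flange's). Camera axes: x right, y down, z forward; pixel columns grow to the right and rows downward; lengths in m; the calibration is good to about 2 mm. A picture is of the moment at which its call begins: read the wrist's pose just before it. camera_model takes no time and is no camera call.
- ctrl.close_job(): hands the job in; it is judged then, once.
The state is a dict: "time": time; "joint_positions": joint angles; "qd": joint speeds; "joint_torque": joint torques, N m; "position": TCP position; "tool_rot": TCP orientation; "ft_force": force on the tool from outside, world axes, zero at the start; "torque": the same for the moment, N m; "grip_width": opening from 0.0 (shut) to 1.0 (fully open); "grip_force": force on a finger pad.
Only numpy, scipy, OpenCV 4.12 (cv2) and the standard library are available. Lean on these libraries where they do the work, as an engineer would, in place of code of your own. Each camera call takes 0.05 s, during which the arm holds its last target. There are 200 camera calls.

### The job

The plug-in modules have been pushed too far back under the clear instrument shelf for the gripper to reach. Draw each of them out from under the shelf with the orange T-handled drag hook - do not touch a module with the gripper while its bar is still under the shelf - then pack every module, bar upward, flat in a compartment of its own in the blue carrier. Put the hook back on its yellow-edged tool mat, standing as it stood, and when all the modules are in, swing the carrier's folded handle up until it snaps into its upright detent, leaving the other things on the bench where they are.

Things in the scene. Friction and masses are not known exactly. Their poses are not given: they have to be found in the camera images.
- shelf: fixed clear acrylic shelf, open in front: board 135 (x) x 282 (y) x 10 mm, underside 105 mm over the bench, on two 6 mm aluminium side panels (270 mm clear between). Origin: on the bench under the board's middle; x points to the back, the front edge is at x = -67.5 mm. A rail at the back (x = +54 mm, 22 to 36 mm high) stops the modules. A bin and a label roll stand on it.
- module_1: loose module 1 (may be absent), aluminium box, black ends, blue label, 100 (x) x 50 (y) x 28 mm, 0.15 to 0.3 kg. On top a black bridge handle: round bar 10 mm thick along y, centre 47 mm over the underside, 31 mm free between its posts (46 outside), 14 mm free under it. Origin: middle of the underside. Starts under the shelf, long side front to back; pulled at the bar it does not tip.
- module_2: loose module 2 (may be absent), aluminium box, black ends, yellow label, 100 (x) x 50 (y) x 28 mm, 0.15 to 0.3 kg. On top a black bridge handle: round bar 10 mm thick along y, centre 47 mm over the underside, 31 mm free between its posts (46 outside), 14 mm free under it. Origin: middle of the underside. Starts under the shelf, long side front to back; pulled at the bar it does not tip.
- module_3: loose module 3 (may be absent), aluminium box, black ends, red label, 100 (x) x 50 (y) x 28 mm, 0.15 to 0.3 kg. On top a black bridge handle: round bar 10 mm thick along y, centre 47 mm over the underside, 31 mm free between its posts (46 outside), 14 mm free under it. Origin: middle of the underside. Starts under the shelf, long side front to back; pulled at the bar it does not tip.
- drag_hook: loose drag hook, 0.16 kg, standing flat. Orange grip block 80 (x) x 20 (y) x 42 mm high, origin in the middle of its underside; cross bar 84 mm wide (y), 20 mm high at its back (x = -49 to -31 mm). A steel rod 8 mm thick runs along +x from the block, axis 28 mm over the underside, to x = 135 mm, where it bends straight down. Grip the block from above across y at the origin.
- hook_tip (a point): lower end of the downward hook tip (8 mm thick), 135 mm in front of the drag_hook origin and 2 mm above its underside; the rod's lower edge is 22 mm above this point
- tool_mat: fixed black rubber mat with a yellow edge, 220 (x) x 120 (y) x 3 mm thick, origin in the middle of its underside; the hook stands on it along its x at first (hook origin 0 to 40 mm towards -x of the mat's middle)
- carrier: fixed blue open carrier, 120 (x) x 196 (y) x 36 mm high, walls 4 mm, floor 4 mm. Two dividers make three compartments side by side in y, each 112 (x) x about 60 mm (y), middles at y = -64, 0 and +64 mm. Origin: middle of the underside; it may be turned about z. A module goes in with its long side along the carrier's x.
- carrier_hinge (a point): middle of the handle's hinge axis, 34 mm above the underside in the middle of the carrier; the axis runs along the carrier's y
- bail_grip (a point): middle of the carrier handle's round rubber grip bar (12 mm thick, 120 mm long, along the carrier's y), 105 mm from the hinge axis. The flat steel side arms run outside the carrier's end walls, hubs of 28 mm radius at the hinge.
- bail (a joint): swing of the carrier handle, rad: 0 folded down forward (bar on the carrier's -x side, level with the hinge, 34 mm above the bench), 1.571 straight up, end stop 1.58. It falls back if let go early; from about 1.0 a sprung ball resists (about 2 N at the bar), past 1.3 the ball pushes it on to the stop and holds it there.
- test_jig: fixed black press test jig behind the carrier and to the right of the shelf, 325 mm high with the tray on it: it fills x = 0.556 to 0.864 m, y = -0.409 to -0.08 m of the bench (world); keep the arm clear of it
- meter: bystander: orange and black multimeter, 142 x 72 x 46 mm, right of the carrier; leave it alone
- bin_blue: bystander: blue parts bin 110 x 85 x 45 mm on the shelf; leave it alone
- tape_roll: bystander: white label roll, 56 mm across, 24 mm high, on the shelf; leave it alone

How it is judged:
On the way, in this order (a step that is already met when the one before it is completed fails the run):
1. the hook pulls on a module under the shelf (((contact force between drag_hook and module_1 above 0.3 N and x of module_1 in the frame of shelf above -0.07 m) or (contact force between drag_hook and module_2 above 0.3 N and x of module_2 in the frame of shelf above -0.07 m) or (contact force between drag_hook and module_3 above 0.3 N and x of module_3 in the frame of shelf above -0.07 m))), for 0.05 s.
2. every module lies in a compartment of the carrier (x of module_1 in the frame of carrier between -0.012 and 0.012 m and y of module_1 in the frame of carrier between -0.085 and 0.085 m and height (world z) of each of module_1, module_2, module_3 below 0.014 m and angle between each of module_1, module_2, module_3's own z axis and vertical below 0.2 rad and x of module_2 in the frame of carrier between -0.012 and 0.012 m and y of module_2 in the frame of carrier between -0.085 and 0.085 m and x of module_3 in the frame of carrier between -0.012 and 0.012 m and y of module_3 in the frame of carrier between -0.085 and 0.085 m and value of joint bail below 0.6 rad), for 0.2 s.
3. the carrier's handle is up in its detent (value of joint bail above 1.5 rad), for 0.2 s.
At the end, for the whole second after the job is handed in: Every module that is present lies flat (within 0.2 rad, underside no more than 10 mm over the floor) in the carrier, centred within 12 mm along its x; the handle stands in its detent (joint over 1.5); the hook stands flat on its mat, its origin over the mat, at rest (x of module_1 in the frame of carrier between -0.012 and 0.012 m and y of module_1 in the frame of carrier between -0.085 and 0.085 m and height (world z) of each of module_1, module_2, module_3 below 0.014 m and angle between each of module_1, module_2, module_3's own z axis and vertical below 0.2 rad and x of module_2 in the frame of carrier between -0.012 and 0.012 m and y of module_2 in the frame of carrier between -0.085 and 0.085 m and x of module_3 in the frame of carrier between -0.012 and 0.012 m and y of module_3 in the frame of carrier between -0.085 and 0.085 m and value of joint bail above 1.5 rad and x of drag_hook in the frame of tool_mat between -0.11 and 0.09 m and y of drag_hook in the frame of tool_mat between -0.055 and 0.055 m and height (world z) of drag_hook below 0.012 m and angle between drag_hook's own z axis and vertical below 0.15 rad and linear speed of drag_hook below 0.02 m/s); the robot touches nothing.
It fails at once if the robot touches a module whose bar is still under the shelf ((contact force between any of the fingers, the arm and module_1 above 0.5 N and x of module_1 in the frame of shelf above -0.07 m) or (contact force between any of the fingers, the arm and module_2 above 0.5 N and x of module_2 in the frame of shelf above -0.07 m) or (contact force between any of the fingers, the arm and module_3 above 0.5 N and x of module_3 in the frame of shelf above -0.07 m)).
It fails at once if a bystander is shifted by more than 3 cm (distance of any of meter, bin_blue, tape_roll from where it was at the start of the episode above 0.03 m).
Of module_1, module_2, module_3 only 2 to 3 are there at a start; the rules pass over those that are not, and their reading is None.
At some moment in a run one of module_1, module_2, module_3 may be knocked a few centimetres aside while the robot is not near it.
Once in a run the grip may slacken for a moment while it holds something.
It also fails if it takes over 210 s, if anything falls off the work surface, if the arm or the gripper's body presses on something with over 40 N, if the wrist force passes 120 N, or if a joint passes its speed limit or range.

## Working session

There is one attempt and no reset: what is moved stays moved. The work goes in short steps, Python scripts to look and compute and a shell command to move; the robot and the scene stay as the last step left them, time stands still between calls to the robot, and variables do not carry over. Pictures are saved under pics/ and viewed, at most 14 in all, crops included, and the job is handed in when it is done.

```bash
mkdir -p pics; ls
cat > h.py <<'E'
import numpy as np, cv2
from bench import ctrl
from scipy.spatial.transform import Rotation as R
def cam(n,st=None):
    m=ctrl.camera_model(n); f=240/np.tan(np.radians(m["vertical_fov"])/2)
    if "rvec" in m:
        Rw=R.from_rotvec(np.ravel(m["rvec"])).as_matrix(); t=np.ravel(m["tvec"]); Rc=Rw.T; o=-Rw.T@t
    else:
        st=st or ctrl.get_state(); T=np.eye(4); T[:3,:3]=R.from_rotvec(st["tool_rot"]).as_matrix(); T[:3,3]=st["position"]
        T=T@np.array(m["hand_eye"]); Rc=T[:3,:3]; o=T[:3,3]
    return f,m["cx"],m["cy"],Rc,o
def shot(n,save=None):
    c=cam(n); im,d=ctrl.get_image(n)
    if save: cv2.imwrite("pics/"+save,im[:,:,::-1])
    return im,d,c
def plane(c,u,v,z):
    f,cx,cy,Rc,o=c; u=np.asarray(u,float);v=np.asarray(v,float)
    r=np.stack([(u-cx)/f,(v-cy)/f,np.ones_like(u)],-1)@Rc.T
    return o+r*((z-o[2])/r[...,2])[...,None]
def cloud(c,d):
    f,cx,cy,Rc,o=c; v,u=np.mgrid[:480,:640]
    return np.stack([(u-cx)/f*d,(v-cy)/f*d,d],-1)@Rc.T+o
def proj(c,P):
    f,cx,cy,Rc,o=c; q=(np.asarray(P)-o)@Rc; return q[...,0]/q[...,2]*f+cx,q[...,1]/q[...,2]*f+cy
def toolaxes():
    return R.from_rotvec(ctrl.get_state()["tool_rot"]).as_matrix()
E
python3 - <<'E'
from h import *
s=ctrl.get_state(); print({k:np.round(v,3).tolist() for k,v in s.items()},ctrl.grip_point_offset); print(np.round(toolaxes(),2))
for n in("scene","top"):
    im,d,c=shot(n,n+"0.png"); print(n,np.round(c[3],2).tolist(),c[4],c[0])
    np.savez("pics/"+n+"0.npz",im=im,d=d)
print(ctrl.camera_model("wrist"))
E
```

```text
pics
{'time': 0.0, 'joint_positions': [1.117, 0.322, -0.07, 1.452, 0.023, 1.371, -0.057], 'qd': [-0.0, 0.002, -0.0, -0.001, -0.003, -0.0, 0.0], 'joint_torque': [0.0, -49.129, -0.404, -31.252, -0.064, 0.044, 0.0], 'position': [0.293, -0.58, 0.404], 'tool_rot': [-3.054, -0.728, 0.001], 'ft_force': [0.48, -0.283, 0.44], 'torque': [0.019, -0.02, 0.002], 'grip_force': 0.0, 'grip_width': 1.001} 0.1635
[[ 0.89  0.45 -0.  ]
 [ 0.45 -0.89  0.  ]
 [-0.   -0.   -1.  ]]
scene [[-0.52, -0.5, 0.69], [-0.86, 0.29, -0.43], [0.01, -0.82, -0.58]] [-0.6062388   0.64442008  1.06195391] 497.3109889618284
top [[0.02, -0.98, 0.19], [-1.0, -0.02, -0.0], [0.01, -0.19, -0.98]] [ 0.2521168  -0.06580139  1.6473536 ] 568.4553091048074
{'vertical_fov': 61.646151264061245, 'cx': 321.9522377956213, 'cy': 240.7096063297011, 'hand_eye': array([[ 8.62186648e-06, -9.60106215e-01, -2.79635578e-01,
         7.63626885e-02],
       [ 9.99999802e-01,  1.84162973e-04, -6.01476217e-04,
         1.01653890e-03],
       [ 6.28979573e-04, -2.79635518e-01,  9.60106026e-01,
         2.05059502e-02],
       [ 0.00000000e+00,  0.00000000e+00,  0.00000000e+00,
         1.00000000e+00]])}
```

View pics/scene0.png

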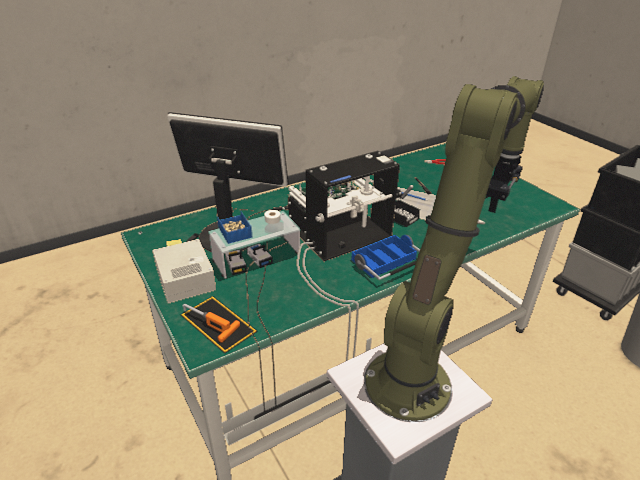

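View pics/top0.png

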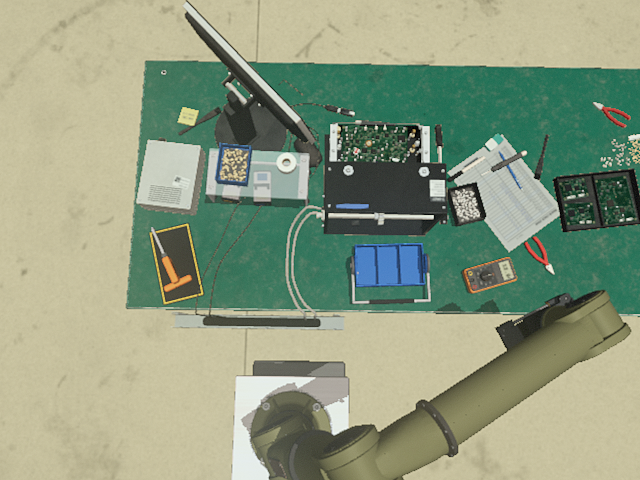

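The top view shows the mat and hook at (175,265), the shelf at (258,178), the carrier at (388,265) with its bail forward at (390,300), and the meter at (488,275). The scene view shows at least two modules under the shelf at (236,262) and (260,255).

Run:
```python
from h import *
t=np.load("pics/top0.npz"); s=np.load("pics/scene0.npz")
a=cv2.resize(t["im"][135:310,130:330],None,fx=3,fy=3,interpolation=cv2.INTER_CUBIC)
b=cv2.resize(s["im"][200:300,150:310],None,fx=4,fy=4,interpolation=cv2.INTER_CUBIC)
W=np.zeros((525,800,3),np.uint8); W[:,:600]=a; cv2.imwrite("pics/c1.png",W[:,:600,::-1]); cv2.imwrite("pics/c2.png",b[:,:,::-1])
for n,z in(("top",t),("scene",s)):
    c=cam(n); P=cloud(c,z["d"]); hsv=cv2.cvtColor(z["im"],cv2.COLOR_RGB2HSV)
    def rep(name,lo,hi,box,zpl):
        m=cv2.inRange(hsv,lo,hi); q=np.zeros_like(m); x0,y0,x1,y1=box; q[y0:y1,x0:x1]=m[y0:y1,x0:x1]
        k,l,stt,_=cv2.connectedComponentsWithStats(q); 
        if k<2: print(n,name,"none");return
        m=(l==1+stt[1:,4].argmax()); v,u=np.nonzero(m)
        r=cv2.minAreaRect(plane(c,u,v,zpl)[:,:2].astype(np.float32)); zz=P[m][:,2]
        print(n,name,m.sum(),"rect",np.round(r[0],4),np.round(r[1],4),round(r[2],1),"z pct",np.round(np.percentile(zz,[5,50,95]),3))
    if n=="top":
        rep("matyellow",(22,120,120),(35,255,255),(140,210,215,310),0.003)
        rep("hook",(8,130,120),(20,255,255),(140,210,215,310),0.045)
        rep("carrier",(100,120,60),(120,255,255),(340,230,440,310),0.036)
    else:
        rep("matyellow",(22,120,120),(35,255,255),(170,280,270,360),0.003)
        rep("hook",(8,130,120),(20,255,255),(170,280,270,360),0.045)
        rep("carrier",(100,120,60),(120,255,255),(340,220,430,300),0.036)
    D=P[...,2]; m=(D>0.10)&(D<0.13)&(P[...,0]>0.5)&(P[...,0]<0.9)&(P[...,1]>-.02)&(P[...,1]<.4)
    q=P[m][:,:2]; print(n,"shelf",m.sum(), q.min(0) if len(q) else 0,q.max(0) if len(q) else 0, cv2.minAreaRect(q.astype(np.float32)) if len(q) else 0, np.median(D[m]) if len(q) else 0)
```

```text
top matyellow 512 rect [0.4646 0.3468] [0.2164 0.1173] 15.0 z pct [-0.002  0.004  0.011]
top hook 416 rect [0.4362 0.3447] [0.0941 0.0838] 26.4 z pct [0.005 0.029 0.051]
top carrier 2990 rect [ 0.4663 -0.2733] [0.1226 0.2069] 2.4 z pct [-0.001  0.006  0.039]
top shelf 3813 [ 0.63586151 -0.01999549] [0.85771071 0.24872805] ((0.7479891180992126, 0.11141058057546616), (0.26864445209503174, 0.21841654181480408), 88.00057220458984) 0.11701963374642133
scene matyellow 3 rect [0.5828 0.3164] [0.0062 0.0024] 9.3 z pct [0.003 0.005 0.005]
scene hook 440 rect [0.416  0.3618] [0.111  0.0888] 29.0 z pct [0.01  0.026 0.048]
scene carrier 1520 rect [ 0.4544 -0.2771] [0.1527 0.2552] 2.4 z pct [0.003 0.02  0.045]
scene shelf 1623 [ 0.63314353 -0.01998589] [0.85792239 0.24682743] ((0.7455660104751587, 0.1128237396478653), (0.2668823301792145, 0.22460581362247467), 89.65802001953125) 0.11671255401438763
```

View pics/c1.png

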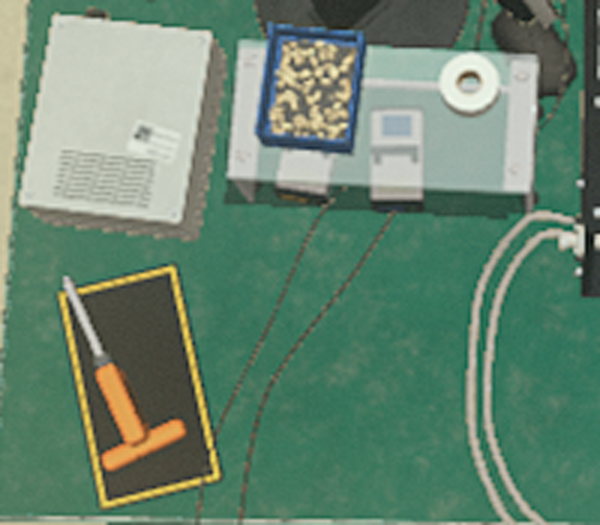

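View pics/c2.png

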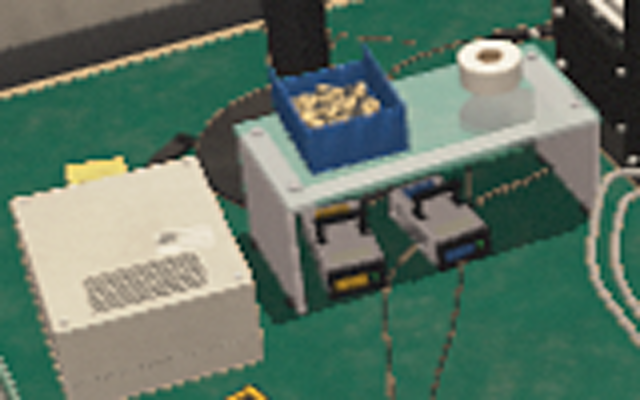

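Two modules are present: yellow (module_2, left) and blue (module_1, right). Next I move over the hook with the arm held high and look with the wrist camera.

```bash
python3 -m inch '.24 -.10 -.1 0 1;.24 -.10 -.1 0 1;.24 -.10 -.1 0 1;.24 -.10 -.1 0 1;.24 -.10 -.1 0 1;.24 -.10 -.1 0 1;.24 -.10 -.1 0 1;.24 -.10 -.1 0 1;.4 -.45 -.1 0 1;.4 -.45 -.1 0 1;.4 -.45 -.1 0 1;.4 -.45 -.1 0 1;.4 -.45 -.1 0 1;.4 -.45 -.1 0 1;.4 -.45 -.1 0 1;.4 -.45 -.1 0 1;.4 -.45 -.1 0 1;.4 -.45 -.1 0 1;.4 -.45 -.1 0 1;.4 -.45 -.1 0 1'
```

```text
time: 2.1
position: [0.4473, -0.0004, 0.5043]
tool_rot: [-3.057, -0.722, 0.001]
ft_force: [-0.2, -0.2, 0.8]
grip_width: 0.999
grip_force: 0.0
```

```bash
python3 -m inch '.15 -.295 .05 0 1;.15 -.295 .05 0 1;.15 -.295 .05 0 1;.15 -.295 .05 0 1;.15 -.295 .05 0 1;.15 -.295 .05 0 1;.15 -.295 .05 0 1;.15 -.295 .05 0 1;.15 -.295 .05 0 1;.15 -.295 .05 0 1;.15 -.295 .05 0 1'
python3 - <<'E'
from h import *
im,d,c=shot("wrist","w1.png"); np.savez("pics/w1.npz",im=im,d=d); import pickle; pickle.dump(c,open("pics/w1.pkl","wb"))
print(np.round(ctrl.get_state()["joint_positions"],2))
im,d,c=shot("top"); np.savez("pics/top1.npz",im=im,d=d)
E
```

```text
time: 3.2
position: [0.4491, 0.3309, 0.4549]
tool_rot: [3.056, 0.722, 0.001]
ft_force: [-0.3, -0.3, 0.6]
grip_width: 1.004
grip_force: 0.0
[ 0.16  0.2  -0.96  1.58  0.17  1.44 -1.92]
```

View pics/w1.png

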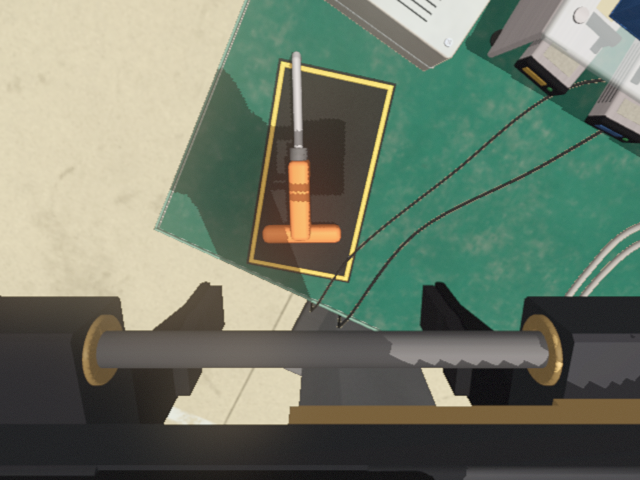

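The wrist view shows the hook with its rod end at (297,55), block at (299,195) and cross bar at (302,234). It lines up closely with the tool's x axis.

Run:
```python
from h import *; import pickle
def ana(c,im,d,box,tag):
    P=cloud(c,d); hsv=cv2.cvtColor(im,cv2.COLOR_RGB2HSV); m=cv2.inRange(hsv,(5,120,100),(20,255,255)); q=np.zeros_like(m); x0,y0,x1,y1=box; q[y0:y1,x0:x1]=m[y0:y1,x0:x1]
    v,u=np.nonzero(q); z=P[v,u,2]; print(tag,len(u),"z pct",np.round(np.percentile(z,[5,25,50,75,95]),4))
    top=z>np.percentile(z,95)-.008; p=P[v,u][top]
    r=cv2.minAreaRect(p[:,:2].astype(np.float32)); print(" top rect by depth",np.round(r[0],4),np.round(r[1],4),round(r[2],1),np.median(p[:,2]))
    lo=(z<.03); 
    if lo.any(): r=cv2.minAreaRect(P[v,u][lo][:,:2].astype(np.float32)); print(" bar rect",np.round(r[0],4),np.round(r[1],4),round(r[2],1),np.median(z[lo]))
    return P
w=np.load("pics/w1.npz"); c=pickle.load(open("pics/w1.pkl","rb"))
P=ana(c,w["im"],w["d"],(220,140,350,250),"wrist")
rod=plane(c,[297,299],[57,148],.031); print("rod end,start",np.round(rod,4), np.degrees(np.arctan2(*(rod[0]-rod[1])[1::-1])), P[100,298])
for pt in [(281,62),(394,86),(250,262),(348,280)]: print("mat",np.round(plane(c,*pt,.003),4))
t=np.load("pics/top0.npz"); ct=cam("top"); P=ana(ct,t["im"],t["d"],(140,210,215,310),"top")
# modules and shelf, crop coords from c1
f=lambda x,y:(x/3+130,y/3+135)
for n,pts,z in [("board",[(228,178),(535,190),(238,40),(540,55)],.115),("m1 front top",[(371,197),(423,199)],.028),("m1 bar",[(373,154),(422,154)],.052),("m2 front",[(277,190),(329,196)],.028)]:
    for p in pts: print(n,np.round(plane(ct,*f(*p),z),4))
```

```text
wrist 3237 z pct [0.0023 0.0195 0.0304 0.0439 0.0453]
 top rect by depth [0.459  0.3577] [0.115  0.0279] 19.9 0.0439666861947782
 bar rect [0.4327 0.3452] [0.1218 0.0965] 15.3 0.019517227750056904
rod end,start [[0.5605 0.4109 0.031 ]
 [0.4875 0.3737 0.031 ]] 26.968320449225292 [0.52703665 0.39366214 0.03315676]
mat [0.5522 0.4263 0.003 ]
mat [0.5829 0.3154 0.003 ]
mat [0.3467 0.3694 0.003 ]
mat [0.3771 0.2598 0.003 ]
top 430 z pct [0.0045 0.0204 0.0289 0.0455 0.051 ]
 top rect by depth [0.3428 0.1645] [0.492  0.0549] 62.1 0.04740116705228048
 bar rect [0.4345 0.3403] [0.0998 0.0865] 6.7 0.020663148965134548
board [0.6429 0.2472 0.115 ]
board [ 0.6364 -0.0368  0.115 ]
board [0.7766 0.2448 0.115 ]
board [ 0.7669 -0.039   0.115 ]
m1 front top [0.6484 0.1247 0.028 ]
m1 front top [0.6473 0.0739 0.028 ]
m1 bar [0.6853 0.1215 0.052 ]
m1 bar [0.6861 0.0742 0.052 ]
m2 front [0.6539 0.2166 0.028 ]
m2 front [0.6487 0.1656 0.028 ]
```

Run:
```python
from h import *; import pickle
w=np.load("pics/w1.npz"); c=pickle.load(open("pics/w1.pkl","rb")); hsv=cv2.cvtColor(w["im"],cv2.COLOR_RGB2HSV)
m=cv2.inRange(hsv,(5,120,100),(20,255,255))
rows=[r for r in range(140,260) if (m[r,285:315]>0).sum()>5]; print("rows at block",rows[0],rows[-1])
colL=[(r,np.nonzero(m[r,220:350])[0][[0,-1]]+220) for r in (165,180,195,210,220,234)]; print(colL)
e=plane(c,297,53,.031); h=np.array([np.cos(np.radians(27)),np.sin(np.radians(27))])
for (u,v,z) in [(299,161,.045),(302,226,.03),(302,243,.01),(302,234,.023),(263,234,.018),(341,234,.018)]: 
    p=plane(c,u,v,z); print(u,v,np.round(p,4),"behind end",np.round((e-p)[:2]@h,4))
s=ctrl.get_state(); A=R.from_rotvec(s["tool_rot"]).as_matrix(); print(np.degrees(np.arctan2(A[1,0],A[0,0])),A[:,2])
print("wrist shelf depth: m fronts")
P=cloud(c,w["d"]); 
for (u,v) in [(540,75),(615,127),(570,70),(575,15)]: print(u,v,P[v,u])
```

```text
rows at block 161 242
[(165, array([264, 309])), (180, array([262, 309])), (195, array([259, 309])), (210, array([257, 310])), (220, array([255, 310])), (234, array([253, 340]))]
299 161 [0.4776 0.3682 0.045 ] behind end 0.0966
302 226 [0.4177 0.3368 0.03  ] behind end 0.1642
302 243 [0.3954 0.327  0.01  ] behind end 0.1885
302 234 [0.4081 0.3325 0.023 ] behind end 0.1747
263 234 [0.3881 0.3695 0.018 ] behind end 0.1758
341 234 [0.4255 0.2947 0.018 ] behind end 0.1764
26.64150813225699 [ 1.18803260e-03 -8.30220271e-04 -9.99998950e-01]
wrist shelf depth: m fronts
540 75 [0.64986949 0.19918176 0.02536259]
615 127 [0.64290345 0.10736881 0.02772638]
570 70 [0.66562399 0.17711486 0.02685856]
575 15 [0.66388929 0.23707321 0.11715273]
```

```bash
python3 -m inch '.001 -.02 .2 0 1;.001 -.02 .2 0 1;.001 -.02 .2 0 1;.001 -.02 .2 0 1;.001 -.02 .25 0 1;.001 -.02 .264 0 1;.001 -.02 .264 0 1;.001 -.02 .264 0 1;.001 -.02 .264 0 .1;.001 -.02 .264 0 .1;.001 -.02 .264 0 .1;.001 -.02 .264 0 .1;.001 -.02 .264 0 .1;.001 -.02 .264 0 .1;.001 -.02 .264 0 .1;.001 -.02 .264 0 .1' 45
```

```text
time: 4.9
position: [0.4399, 0.3511, 0.1906]
tool_rot: [3.056, 0.728, -0.0]
ft_force: [1.0, -0.2, 0.4]
grip_width: 0.357
grip_force: 0.0
```

```bash
python3 -m inch '0 0 0 0 .1;0 0 0 0 .1;0 0 0 0 .1;0 0 0 0 .1;0 0 0 0 .1;0 0 0 0 .1' 45; python3 -m inch '0 0 -.02 0 .1;0 0 -.06 0 .1;0 0 -.1 0 .1;0 0 -.15 0 .1;0 0 -.15 0 .1;0 0 -.15 0 .1'
python3 - <<'E'
from h import *
im,d,c=shot("wrist","w2.png")
E
```

```text
time: 5.5
position: [0.4399, 0.3511, 0.1907]
tool_rot: [3.056, 0.728, -0.0]
ft_force: [0.6, 0.6, -0.4]
grip_width: 0.225
grip_force: 45.0
time: 6.1
position: [0.44, 0.3512, 0.3416]
tool_rot: [3.056, 0.728, 0.004]
ft_force: [-0.7, -0.4, -2.3]
grip_width: 0.227
grip_force: 45.0
```

View pics/w2.png

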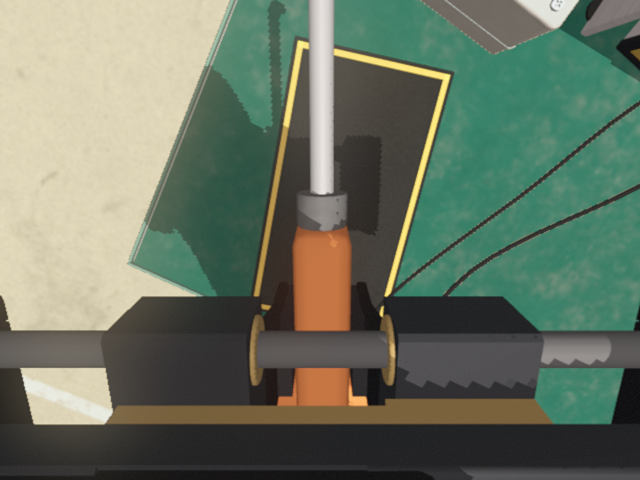

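The hook is held straight, with its rod vertical in the image at column 321. Next I raise it, turn it to the shelf's heading and look at the modules from above.

```bash
python3 -m inch '0 0 -.05 0 .1;0 0 -.113 0 .1;-.01 .05 -.113 .1 .1;-.01 .1 -.113 .25 .1;-.01 .15 -.113 .4 .1;-.01 .2 -.113 .494 .1;-.01 .219 -.113 .494 .1;-.01 .219 -.113 .494 .1;-.01 .219 -.113 .494 .1;-.01 .219 -.113 .494 .1;-.01 .219 -.113 .494 .1'
python3 - <<'E'
from h import *; import pickle
im,d,c=shot("wrist","w3.png"); pickle.dump((im,d,c),open("pics/w3.pkl","wb"))
print(np.round(ctrl.get_state()["joint_positions"],2))
E
```

```text
time: 7.25
position: [0.529, 0.1529, 0.4533]
tool_rot: [-3.141, 0.036, 0.001]
ft_force: [-0.0, 0.1, -1.2]
grip_width: 0.221
grip_force: 45.0
[ 0.39  0.15 -0.8   1.6   0.11  1.43 -2.01]
```

View pics/w3.png

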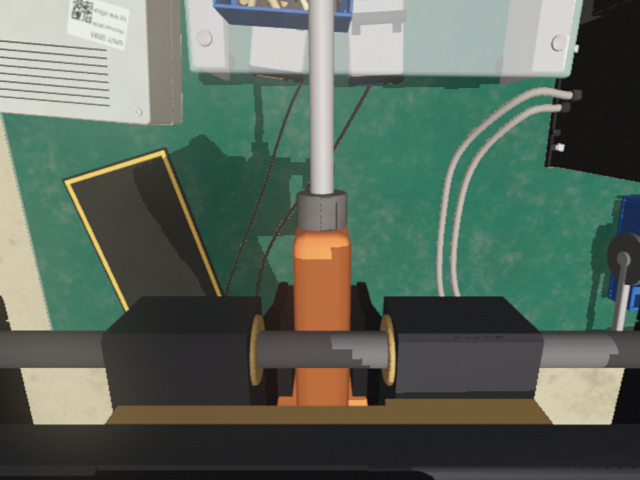

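```bash
python3 -m inch '.03 .005 0 0 .1;.07 .01 0 0 .1;.07 .01 0 0 .1;.07 .01 0 0 .1;.07 .01 0 0 .1'
python3 - <<'E'
from h import *; import pickle
im,d,c=shot("wrist"); pickle.dump((im,d,c),open("pics/w4.pkl","wb"))
cv2.imwrite("pics/w4.png",cv2.resize(im[0:220,180:580],None,fx=2,fy=2,interpolation=cv2.INTER_CUBIC)[:,:,::-1])
E
```

```text
time: 7.8
position: [0.5987, 0.1406, 0.4538]
tool_rot: [-3.141, 0.038, 0.001]
ft_force: [-0.2, 0.2, -1.2]
grip_width: 0.222
grip_force: 45.0
```

View pics/w4.png

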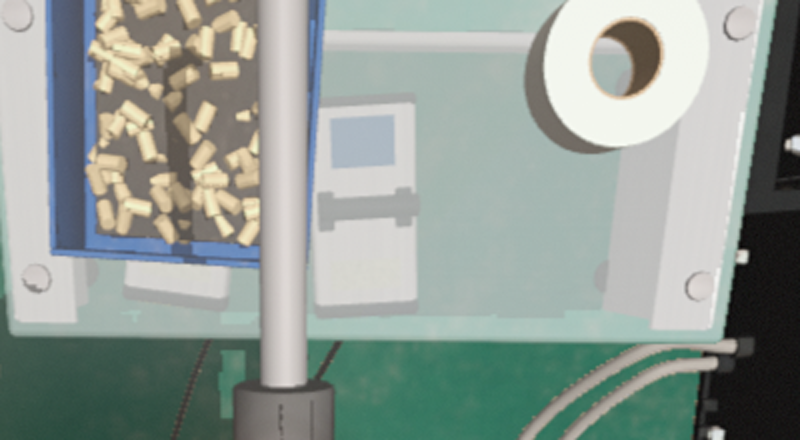

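The view through the board shows module 1 with its bar at crop (368,206) and front end at (365,312). Module 2's front end is at (177,298); its bar is hidden under the bin.

Run:
```python
from h import *; import pickle
im,d,c=pickle.load(open("pics/w4.pkl","rb")); g=lambda x,y,z:np.round(plane(c,x/2+180,y/2,z),4)
print("m1 bar L,R",g(318,207,.050),g(417,205,.050)); print("m1 front top L,R",g(316,306,.028),g(417,302,.028)," back",g(322,104,.028),g(414,98,.028))
print("m2 front L R",g(126,292,.028),g(229,298,.028)); print("board front",g(10,335,.115),g(722,341,.115)); print("rail",g(330,42,.036),g(540,42,.036))
# two-view height of m1 bar: top0 vs wrist
```

```text
m1 bar L,R [0.6922 0.1222 0.05  ] [0.692  0.0776 0.05  ]
m1 front top L,R [0.6469 0.1229 0.028 ] [0.6477 0.0731 0.028 ]  back [0.7382 0.1189 0.028 ] [0.7397 0.0765 0.028 ]
m2 front L R [0.6559 0.2161 0.028 ] [0.6518 0.1656 0.028 ]
board front [0.6448 0.246  0.115 ] [ 0.6358 -0.0329  0.115 ]
rail [0.7621 0.1155 0.036 ] [0.7598 0.0224 0.036 ]
```

```bash
python3 -m inch '-.05 .015 0 0 .1;-.1 .03 0 0 .1;-.128 .038 0 0 .1;-.128 .038 .05 0 .1;-.128 .038 .1 0 .1;-.128 .038 .15 0 .1;-.128 .038 .19 0 .1;-.128 .038 .205 0 .1;-.128 .038 .205 0 .1;-.128 .038 .205 0 .1;-.128 .038 .205 0 .1;-.128 .038 .205 0 .1'
python3 - <<'E'
from h import *; import pickle
im,d,c=shot("scene"); P=cloud(c,d); cv2.imwrite("pics/s2.png",cv2.resize(im[170:370,130:330],None,fx=3,fy=3,interpolation=cv2.INTER_CUBIC)[:,:,::-1])
print(np.round(proj(c,[[.605,.1025,.063],[.605,.1025,.089]]),1))
E
```

```text
time: 9.05
position: [0.4714, 0.1049, 0.2506]
tool_rot: [3.141, -0.042, 0.006]
ft_force: [0.4, -0.2, -1.6]
grip_width: 0.228
grip_force: 45.0
[[268.9 268.5]
 [257.4 251.1]]
```

View pics/s2.png

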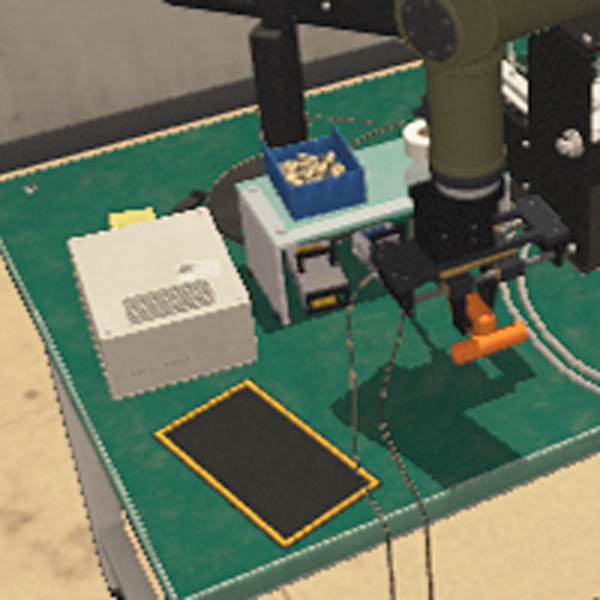

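The hook is in front of the shelf, with its tip hidden behind the gripper body. I advance slowly over the bar.

```bash
python3 -m inch '.03 0 0 0 .1;.06 0 0 0 .1;.08 0 0 0 .1;.1 0 0 0 .1;.108 0 0 0 .1;.108 0 0 0 .1;.108 0 0 0 .1;.108 0 0 0 .1;.108 0 0 0 .1;.108 0 0 0 .1'
python3 - <<'E'
from h import *
for i in range(1): im,d,c=shot("wrist"); cv2.imwrite("pics/w5.png",im[:300,100:600,::-1])
E
```

```text
time: 10.1
position: [0.578, 0.1018, 0.2489]
tool_rot: [3.141, -0.041, 0.0]
ft_force: [0.5, -0.6, -1.2]
grip_width: 0.225
grip_force: 45.0
```

View pics/w5.png

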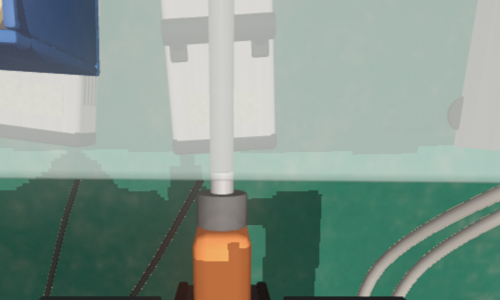

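The rod passes over the bar, centred between its posts (column 219, posts at 178 and 260). I lower the tip behind it and start pulling.

```bash
python3 -m inch '0 0 .01 0 .1;0 0 .02 0 .1;0 0 .029 0 .1;0 0 .029 0 .1;0 0 .029 0 .1;0 0 .029 0 .1'; python3 -m inch '-.005 0 0 0 .1;-.01 0 0 0 .1;-.015 0 0 0 .1;-.02 0 0 0 .1;-.025 0 0 0 .1;-.03 0 0 0 .1;-.03 0 0 0 .1'
```

```text
time: 10.75
position: [0.5787, 0.102, 0.2199]
tool_rot: [-3.141, 0.041, -0.001]
ft_force: [-1.1, 0.6, -1.6]
grip_width: 0.226
grip_force: 45.0
time: 11.45
position: [0.5478, 0.1027, 0.2198]
tool_rot: [3.141, -0.041, -0.001]
ft_force: [0.9, 0.2, -2.3]
grip_width: 0.223
grip_force: 45.0
```

```bash
python3 -m inch '-.01 0 0 0 .1;-.02 0 0 0 .1;-.03 0 0 0 .1;-.04 0 0 0 .1;-.05 0 0 0 .1;-.06 0 0 0 .1;-.07 0 0 0 .1;-.08 0 0 0 .1;-.09 0 0 0 .1;-.1 0 0 0 .1;-.106 0 0 0 .1;-.106 0 0 0 .1;-.106 0 0 0 .1'
python3 - <<'E'
from h import *
im,d,c=shot("wrist"); cv2.imwrite("pics/w6.png",im[:300,100:600,::-1])
E
```

```text
time: 12.75
position: [0.4419, 0.1052, 0.2193]
tool_rot: [3.141, -0.041, -0.002]
ft_force: [0.1, 0.8, -1.6]
grip_width: 0.223
grip_force: 45.0
```

View pics/w6.png

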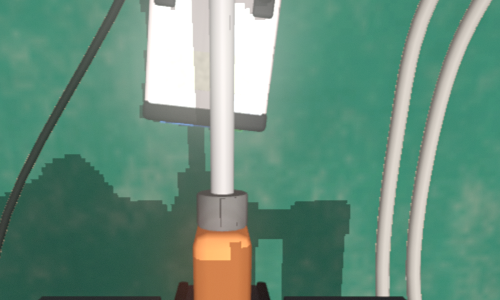

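Module 1 is clear of the shelf. I lift the hook off and go to module 2.

```bash
python3 -m inch '.012 0 0 0 .1;.012 0 0 0 .1;.012 0 -.015 0 .1;.012 0 -.03 0 .1;.012 0 -.04 0 .1;.02 -.03 -.04 0 .1;.031 -.06 -.04 0 .1;.031 -.087 -.04 0 .1;.031 -.087 -.031 0 .1;.031 -.087 -.031 0 .1;.031 -.087 -.031 0 .1';python3 -m inch '.03 0 0 0 .1;.06 0 0 0 .1;.08 0 0 0 .1;.1 0 0 0 .1;.107 0 0 0 .1;.107 0 0 0 .1;.107 0 0 0 .1;.107 0 0 0 .1'
python3 - <<'E'
from h import *
im,d,c=shot("wrist"); cv2.imwrite("pics/w7.png",im[:300,100:600,::-1])
E
```

```text
time: 13.9
position: [0.4757, 0.1905, 0.2506]
tool_rot: [3.14, -0.043, -0.001]
ft_force: [-0.8, -1.0, -2.5]
grip_width: 0.224
grip_force: 45.0
time: 14.7
position: [0.5818, 0.1888, 0.2508]
tool_rot: [3.141, -0.04, -0.001]
ft_force: [0.1, 0.1, -1.9]
grip_width: 0.225
grip_force: 45.0
```

View pics/w7.png

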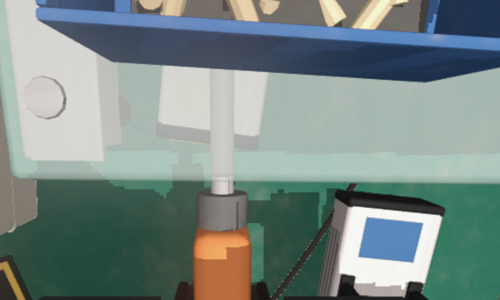

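The rod at column 221 lines up with the middle of module 2 at its bar. I lower and pull.

```bash
python3 -m inch '0 0 .01 0 .1;0 0 .02 0 .1;0 0 .031 0 .1;0 0 .031 0 .1;0 0 .031 0 .1;0 0 .031 0 .1;-.01 0 .031 0 .1;-.015 0 .031 0 .1;-.02 0 .031 0 .1;-.025 0 .031 0 .1;-.03 0 .031 0 .1;-.04 0 .031 0 .1;-.05 0 .031 0 .1;-.06 0 .031 0 .1'; python3 -m inch '-.01 0 0 0 .1;-.02 0 0 0 .1;-.03 0 0 0 .1;-.04 0 0 0 .1;-.05 0 0 0 .1;-.06 0 0 0 .1;-.07 0 0 0 .1;-.08 0 0 0 .1;-.08 0 0 0 .1;-.08 0 0 0 .1'
python3 - <<'E'
from h import *
im,d,c=shot("wrist"); cv2.imwrite("pics/w8.png",im[:300,100:600,::-1])
E
```

```text
time: 16.15
position: [0.522, 0.1904, 0.2199]
tool_rot: [3.141, -0.041, 0.001]
ft_force: [0.8, -0.3, -1.6]
grip_width: 0.225
grip_force: 45.0
time: 17.15
position: [0.4422, 0.1923, 0.2194]
tool_rot: [3.141, -0.041, -0.002]
ft_force: [-0.5, -0.7, -1.7]
grip_width: 0.225
grip_force: 45.0
```

View pics/w8.png

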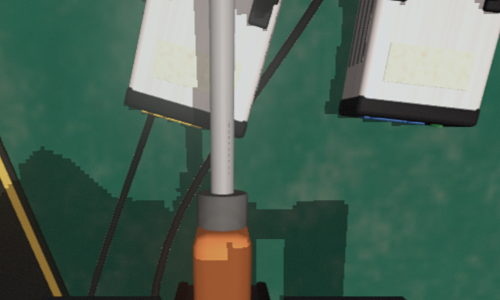

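Both modules are out. I put the hook back on the mat at its original pose.

```bash
python3 -m inch '.012 0 0 0 .1;.012 0 0 0 .1;.012 0 -.03 0 .1;.012 0 -.07 0 .1;.012 0 -.1 0 .1;.005 -.04 -.1 -.1 .1;0 -.08 -.1 -.2 .1;0 -.12 -.1 -.35 .1;-.006 -.159 -.1 -.49 .1;-.006 -.159 -.1 -.49 .1;-.006 -.159 -.1 -.49 .1;-.006 -.159 -.06 -.49 .1;-.006 -.159 -.02 -.49 .1;-.006 -.159 .01 -.49 .1;-.006 -.159 .02 -.49 .1;-.006 -.159 .027 -.49 .1;-.006 -.159 .027 -.49 .1;-.006 -.159 .027 -.49 .1'
```

```text
time: 19.0
position: [0.4417, 0.3518, 0.1942]
tool_rot: [-3.057, -0.721, -0.004]
ft_force: [0.7, -0.2, -1.0]
grip_width: 0.226
grip_force: 45.0
```

```bash
python3 -m inch '0 0 .001 0 .1;0 0 .001 0 .1;0 0 .001 0 1;0 0 .001 0 1;0 0 .001 0 1;0 0 .001 0 1;0 0 .001 0 1;0 0 .001 0 1;0 0 .001 0 1;0 0 .001 0 1'; python3 -m inch '0 0 -.03 0 1;0 0 -.07 0 1;0 0 -.12 0 1;0 0 -.16 0 1;0 0 -.2 0 1;0 0 -.25 0 1;0 0 -.25 0 1;0 0 -.25 0 1';python3 - <<'E'
from h import *; import pickle
im,d,c=shot("wrist"); cv2.imwrite("pics/w9.png",im[:,:,::-1]); pickle.dump((im,d,c),open("pics/w9.pkl","wb")); print(ctrl.get_state()["position"])
P=cloud(c,d); hsv=cv2.cvtColor(im,cv2.COLOR_RGB2HSV); m=cv2.inRange(hsv,(5,120,100),(20,255,255)); m[260:]=0
k,l,s,_=cv2.connectedComponentsWithStats(m); m=l==1+s[1:,4].argmax(); print(m.sum(),np.round(np.percentile(P[m][:,2],[5,50,95]),3))
E
```

```text
time: 20.0
position: [0.4409, 0.3515, 0.1917]
tool_rot: [3.057, 0.722, -0.0]
ft_force: [-0.3, -0.3, -0.9]
grip_width: 0.871
grip_force: 0.0
time: 20.8
position: [0.4409, 0.3518, 0.4429]
tool_rot: [-3.057, -0.722, -0.004]
ft_force: [-0.2, 0.4, -0.5]
grip_width: 1.0
grip_force: 0.0
[0.44084315 0.35135923 0.44131958]
2891 [0.012 0.042 0.045]
```

View pics/w9.png

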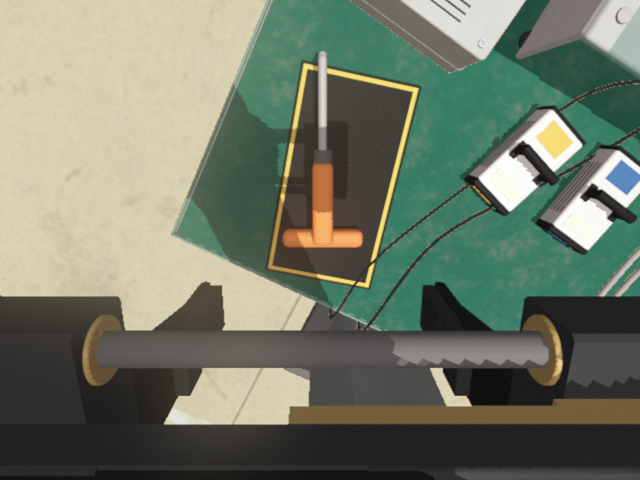

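The hook stands flat on its mat: rod end (322,55), cross bar (322,238). The modules' bars are at (535,165) and (611,205). That uses up the picture budget, so the rest is measured numerically, starting with the bars from above.

```bash
python3 -m inch '-.015 .05 0 .1 1;-.03 .1 0 .2 1;-.045 .15 0 .35 1;-.06 .19 0 .465 1;-.06 .19 0 .465 1;-.06 .19 0 .465 1;-.06 .19 0 .465 1'
cat >> h.py <<'E'
def modules(c,im,d,x0=.42,x1=.64,y0=-.1,y1=.3):
    P=cloud(c,d); hsv=cv2.cvtColor(im,cv2.COLOR_RGB2HSV); out=[]
    box=(P[...,0]>x0)&(P[...,0]<x1)&(P[...,1]>y0)&(P[...,1]<y1); vv=np.arange(480)[:,None]*np.ones(640)
    m=((P[...,2]>.02)&(P[...,2]<.07)&box&(vv<285)).astype(np.uint8)
    k,l,s,_=cv2.connectedComponentsWithStats(cv2.morphologyEx(m,cv2.MORPH_OPEN,np.ones((5,5))))
    for i in range(1,k):
        if s[i,4]<500: continue
        M=l==i; top=M&(P[...,2]>.04); body=M&(P[...,2]<.036)
        r=cv2.minAreaRect(P[top][:,:2].astype(np.float32)); rb=cv2.minAreaRect(P[M][:,:2].astype(np.float32))
        b=P[top]; b=b[b[:,2]>.045]; ctr=b[:,:2].mean(0); e=np.linalg.eigh(np.cov(b[:,:2].T))[1][:,1]; e=e*np.sign(e[1])
        lab="blue" if (cv2.inRange(hsv,(100,120,80),(125,255,255))[M]>0).sum()>60 else "yellow" if (cv2.inRange(hsv,(20,120,120),(35,255,255))[M]>0).sum()>60 else "?"
        print(lab,s[i,4],"bar",np.round(ctr,4),"barz",np.round(np.percentile(b[:,2],[50,95]),4),"n",len(b),"heading",round(np.degrees(np.arctan2(-e[0],e[1])),1),"rect",np.round(r[0],4),np.round(r[1],3),"bodyrect",np.round(rb[0],4),np.round(rb[1],3),round(rb[2],1),"boxtop",round(np.median(P[body][:,2]),4))
E
python3 - <<'E'
from h import *; import pickle
im,d,c=shot("wrist"); pickle.dump((im,d,c),open("pics/w10.pkl","wb")); s=ctrl.get_state(); print(s["position"],s["tool_rot"],np.round(s["joint_positions"],2)); modules(c,im,d)
E
```

```text
time: 21.55
position: [0.4718, 0.1559, 0.4408]
tool_rot: [-3.141, -0.002, 0.003]
ft_force: [-0.3, 0.4, -0.3]
grip_width: 1.0
grip_force: 0.0
[0.47171407 0.15637623 0.44102865] [-3.14096845e+00 -3.71580647e-03  2.35543634e-03] [ 0.56  0.01 -0.93  1.74  0.01  1.4  -1.94]
? 990 bar [0.6236 0.2929] barz [0.0574 0.0679] n 540 heading 81.7 rect [0.6234 0.2929] [0.006 0.033] bodyrect [0.6233 0.2929] [0.006 0.033] 74.6 boxtop 0.0298
? 5518 bar [ 0.6067 -0.0734] barz [0.0544 0.0678] n 2798 heading -58.7 rect [ 0.5962 -0.0492] [0.082 0.077] bodyrect [ 0.594  -0.0402] [0.082 0.097] 6.3 boxtop 0.0297
? 6169 bar [0.5679 0.19  ] barz [0.0504 0.0523] n 621 heading -16.9 rect [0.568  0.1903] [0.046 0.01 ] bodyrect [0.568  0.1906] [0.051 0.101] 72.8 boxtop 0.0275
? 6250 bar [0.5678 0.104 ] barz [0.0505 0.0521] n 639 heading -7.6 rect [0.568  0.1037] [0.046 0.01 ] bodyrect [0.5677 0.1039] [0.051 0.101] 82.5 boxtop 0.0275
```

Both bars are measured: m2 at (.568,.190), heading -17°; m1 at (.568,.104), heading -7.5°; bar tops at 52 mm. Next I measure the carrier.

```bash
python3 -m inch '-.01 .1 0 0 1;-.01 .1 0 0 1;-.02 .2 0 0 1;-.02 .2 0 0 1;-.025 .3 0 0 1;-.025 .3 0 0 1;-.03 .43 0 0 1;-.03 .43 0 0 1;-.03 .43 0 0 1;-.03 .43 0 0 1;-.03 .43 0 0 1;-.03 .43 0 0 1'
cat >> h.py <<'E'
def carrier(c,im,d):
    P=cloud(c,d); hsv=cv2.cvtColor(im,cv2.COLOR_RGB2HSV); vv=np.arange(480)[:,None]*np.ones(640)
    b=(cv2.inRange(hsv,(95,90,30),(125,255,255))>0)&(vv<285)&(P[...,0]>.3)&(P[...,0]<.56)&(P[...,1]>-.45)&(P[...,1]<-.12)
    m=b&(P[...,2]>.030)&(P[...,2]<.042); q=P[m]; print("walls",m.sum(),"z",np.round(np.percentile(q[:,2],[10,50,90]),4))
    r=cv2.minAreaRect(q[:,:2].astype(np.float32)); print("wall rect",np.round(r[0],4),np.round(r[1],4),round(r[2],2))
    f=P[b&(P[...,2]<.012)]; print("floor",len(f),np.round(np.median(f[:,2]),4),"ext",np.round(np.percentile(f[:,:2],[1,99],axis=0),4))
    o=P[(~b)&(vv<285)&(P[...,2]>.025)&(P[...,2]<.075)&(P[...,0]>.3)&(P[...,0]<.55)&(P[...,1]>-.42)&(P[...,1]<-.14)]
    return P,q,o
E
python3 - <<'E'
from h import *; import pickle
im,d,c=shot("wrist"); pickle.dump((im,d,c),open("pics/w11.pkl","wb")); s=ctrl.get_state(); print(s["position"],np.round(s["joint_positions"],2))
P,q,o=carrier(c,im,d)
h=np.histogram(q[:,1],np.arange(-.40,-.15,.004)); print([(round(b,3),int(n)) for n,b in zip(*h) if n>20])
print("other",len(o)); 
for lo in np.arange(-.40,-.15,.02):
    k=o[(o[:,1]>=lo)&(o[:,1]<lo+.02)]
    if len(k): print(round(lo,2),len(k),np.round(k.min(0),3),np.round(k.max(0),3))
E
```

```text
time: 22.8
position: [0.4429, -0.2729, 0.4415]
tool_rot: [-3.141, -0.005, 0.0]
ft_force: [-0.1, 0.4, -0.7]
grip_width: 0.998
grip_force: 0.0
[ 0.44283845 -0.27292024  0.44172868] [ 0.94  0.05 -0.45  1.7   0.02  1.4  -1.08]
walls 4198 z [0.0307 0.0348 0.0364]
wall rect [ 0.467  -0.2749] [0.1201 0.2048] 2.35
floor 19593 0.0035 ext [[ 0.4082 -0.3671]
 [ 0.5233 -0.1788]]
[(np.float64(-0.376), 26), (np.float64(-0.372), 458), (np.float64(-0.368), 327), (np.float64(-0.364), 37), (np.float64(-0.36), 42), (np.float64(-0.356), 40), (np.float64(-0.352), 38), (np.float64(-0.348), 40), (np.float64(-0.344), 39), (np.float64(-0.34), 39), (np.float64(-0.336), 40), (np.float64(-0.332), 44), (np.float64(-0.328), 39), (np.float64(-0.324), 36), (np.float64(-0.32), 41), (np.float64(-0.316), 39), (np.float64(-0.312), 65), (np.float64(-0.308), 275), (np.float64(-0.304), 172), (np.float64(-0.3), 39), (np.float64(-0.296), 32), (np.float64(-0.292), 39), (np.float64(-0.288), 45), (np.float64(-0.284), 40), (np.float64(-0.28), 40), (np.float64(-0.276), 40), (np.float64(-0.272), 34), (np.float64(-0.268), 42), (np
[... 565 characters left out ...]
 (np.float64(-0.176), 268)]
other 3640
-0.4 611 [ 0.364 -0.388  0.032] [ 0.499 -0.38   0.063]
-0.38 615 [ 0.362 -0.38   0.03 ] [ 0.499 -0.36   0.062]
-0.36 153 [ 0.362 -0.36   0.031] [ 0.37 -0.34  0.04]
-0.34 190 [ 0.362 -0.34   0.032] [ 0.371 -0.32   0.041]
-0.32 182 [ 0.362 -0.32   0.032] [ 0.37  -0.3    0.041]
-0.3 163 [ 0.362 -0.299  0.031] [ 0.37  -0.281  0.041]
-0.28 160 [ 0.362 -0.28   0.031] [ 0.369 -0.26   0.041]
-0.26 136 [ 0.362 -0.259  0.033] [ 0.368 -0.24   0.04 ]
-0.24 129 [ 0.362 -0.24   0.031] [ 0.367 -0.22   0.04 ]
-0.22 86 [ 0.361 -0.22   0.033] [ 0.366 -0.2    0.04 ]
-0.2 99 [ 0.36  -0.2    0.025] [ 0.447 -0.18   0.038]
-0.18 1116 [ 0.36 -0.18  0.03] [ 0.522 -0.162  0.064]
```

Run:
```python
from h import *; import pickle
im,d,c=pickle.load(open("pics/w11.pkl","rb")); P,q,o=carrier(c,im,d)
C=np.array([.467,-.2749]); a=np.radians(2.35); X=np.array([np.cos(a),np.sin(a)]); Y=np.array([-np.sin(a),np.cos(a)])
L=lambda p:np.stack([(p[...,:2]-C)@X,(p[...,:2]-C)@Y,p[...,2]],-1)
A=L(P); vv=np.arange(480)[:,None]*np.ones(640)
w=L(q); 
for lo,hi in [(-110,-90),(-45,-20),(20,45),(90,110)]:
    k=w[(w[:,1]*1e3>lo)&(w[:,1]*1e3<hi)&(abs(w[:,0])<.05)]; print("wall y",np.round(np.percentile(k[:,1],[2,50,98]),4))
k=w[(abs(w[:,1])<.09)]
print("front",np.round(np.percentile(k[k[:,0]<-.05][:,0],[2,50,98]),4),"back",np.round(np.percentile(k[k[:,0]>.05][:,0],[2,50,98]),4))
for z0 in (.04,.045,.05,.055):
  for s in(-1,1):
    k=A[(vv<285)&(A[...,2]>z0)&(A[...,2]<.08)&(abs(A[...,0])<.04)&(s*A[...,1]>.06)&(s*A[...,1]<.13)]
    if len(k): print("hub",s,z0,len(k),"x",np.round(np.percentile(k[:,0],[1,99]),4),"y",np.round(np.percentile(k[:,1],[1,50,99]),4),"zmax",np.round(np.percentile(k[:,2],99),4))
k=L(o); k=k[(k[:,0]<-.09)&(abs(k[:,1])<.06)]; print("bail bar",np.round(k.mean(0),4),np.round(np.percentile(k[:,0],[2,98]),4),np.percentile(k[:,2],95), np.polyfit(k[:,1],k[:,0],1))
```

```text
walls 4198 z [0.0307 0.0348 0.0364]
wall rect [ 0.467  -0.2749] [0.1201 0.2048] 2.35
floor 19593 0.0035 ext [[ 0.4082 -0.3671]
 [ 0.5233 -0.1788]]
wall y [-0.0977 -0.0938 -0.0918]
wall y [-0.0319 -0.03   -0.028 ]
wall y [0.032  0.034  0.0359]
wall y [0.0958 0.0978 0.1003]
front [-0.0596 -0.0568 -0.0528] back [0.0527 0.0579 0.06  ]
hub -1 0.04 1021 x [-0.0262  0.0273] y [-0.1077 -0.0989 -0.0956] zmax 0.0639
hub 1 0.04 1015 x [-0.026   0.0278] y [0.0996 0.1027 0.1116] zmax 0.0638
hub -1 0.045 895 x [-0.0244  0.0259] y [-0.1077 -0.1018 -0.0956] zmax 0.0639
hub 1 0.045 891 x [-0.0242  0.0256] y [0.0996 0.1057 0.1116] zmax 0.064
hub -1 0.05 749 x [-0.0229  0.0232] y [-0.1078 -0.102  -0.0956] zmax 0.064
hub 1 0.05 740 x [-0.0223  0.0236] y [0.0996 0.1059 0.1116] zmax 0.064
hub -1 0.055 535 x [-0.0189  0.0195] y [-0.1078 -0.1021 -0.0957] zmax 0.0643
hub 1 0.055 531 x [-0.0185  0.0192] y [0.0996 0.106  0.1116] zmax 0.0642
bail bar [-0.1015 -0.0051  0.0376] [-0.1061 -0.0986] 0.04013090748451535 [ 0.01603358 -0.10138618]
```

The carrier centre is about (.467,-.273), heading 2.35°, with hub inner faces at ±98 mm and hub tops at 62 mm. Gripping the bar fore-and-aft would put the gripper body at the jig, so I grip across the posts. I flip the tool so the camera side faces away from the jig, then go to module 1.

```bash
python3 -m inch '0 -.02 0 -.15 1;0 -.05 0 -.3 1;0 -.08 0 -.45 1;0 -.11 0 -.6 1;0 -.14 0 -.75 1;0 -.17 0 -.9 1;0 -.2 0 -1.05 1;0 -.23 0 -1.2 1;0 -.26 0 -1.35 1;0 -.29 0 -1.5 1;0 -.32 0 -1.65 1;.02 -.34 0 -1.8 1;.04 -.377 0 -1.95 1;.07 -.377 0 -2.1 1;.1 -.377 0 -2.25 1;.126 -.377 0 -2.4 1;.126 -.377 0 -2.55 1;.126 -.377 0 -2.7 1;.126 -.377 0 -2.85 1;.126 -.377 0 -3.007 .75'
python3 - <<'E'
from h import *
s=ctrl.get_state(); A=toolaxes(); print(s["position"],np.degrees(np.arctan2(A[1,0],A[0,0])),np.round(s["joint_positions"],2))
E
```

```text
time: 24.85
position: [0.5675, 0.1036, 0.442]
tool_rot: [0.209, 3.134, -0.0]
ft_force: [-0.4, 0.9, 0.3]
grip_width: 0.964
grip_force: 0.0
[0.56753994 0.10356791 0.44198034] 172.3574633250965 [ 0.55  0.25 -0.92  1.56  0.2   1.43  1.06]
```

Run:
```python
from h import *
im,d,c=shot("wrist"); P=cloud(c,d); m=(P[...,2]>.02)&(P[...,2]<.036)&(P[...,1]>0)&(P[...,1]<.26)&(P[...,0]<.6)
print(m.sum()); k,l,s,_=cv2.connectedComponentsWithStats(m.astype(np.uint8))
for i in range(1,k):
    if s[i,4]>300: r=cv2.minAreaRect(P[l==i][:,:2].astype(np.float32)); print(s[i],np.round(r[0],4),np.round(r[1],4),r[2])
b=(P[...,2]>.044)&(P[...,2]<.06)&(abs(P[...,1]-.13)<.13)&(P[...,0]<.62)&(P[...,0]>.5); print("bar pts",b.sum(), P[b][:,:2].mean(0) if b.any() else 0)
```

```text
7858
[ 376  137   71   92 3998] [0.563 0.191] [0.0512 0.0922] 73.21241760253906
[ 296  151   53   88 3780] [0.5598 0.1038] [0.0507 0.0864] 82.724365234375
bar pts 1019 [0.56679273 0.14794516]
```

```bash
python3 -m inch '0 0 .05 0 .75;0 0 .1 0 .75;0 0 .15 0 .75;0 0 .19 0 .75;0 0 .21 0 .75;0 0 .2235 0 .75;0 0 .2235 0 .75;0 0 .2235 0 .75;0 0 .2235 0 .3;0 0 .2235 0 .3;0 0 .2235 0 .3;0 0 .2235 0 .3;0 0 .2235 0 .3;0 0 .2235 0 .3;0 0 .2235 0 .3' 50;python3 -m inch '0 0 0 0 .3;0 0 -.01 0 .3;0 0 -.03 0 .3;0 0 -.06 0 .3;0 0 -.1 0 .3;0 0 -.1 0 .3;0 0 -.1 0 .3'
python3 - <<'E'
from h import *
im,d,c=shot("wrist"); P=cloud(c,d); p0=ctrl.get_state()["position"]; print(p0)
dz=p0[2]-.2185
m=(P[...,2]>.015+dz)&(P[...,2]<.036+dz)&(P[...,1]>0.06)&(P[...,1]<.15)&(P[...,0]<.6)
k,l,s,_=cv2.connectedComponentsWithStats(m.astype(np.uint8)); i=1+s[1:,4].argmax(); q=P[l==i]; r=cv2.minAreaRect(q[:,:2].astype(np.float32)); print(s[i],np.round(r[0],4),np.round(r[1],4),r[2],"z",np.median(q[:,2]),np.linalg.lstsq(np.c_[q[:,:2]-q[:,:2].mean(0),np.ones(len(q))],q[:,2],rcond=None)[0])
E
```

```text
time: 26.4
position: [0.5687, 0.1021, 0.2192]
tool_rot: [0.224, 3.132, 0.001]
ft_force: [-0.3, 2.5, 5.3]
grip_width: 0.516
grip_force: 50.0
time: 27.1
position: [0.5682, 0.1012, 0.3187]
tool_rot: [0.225, 3.133, -0.002]
ft_force: [-0.4, -0.3, -3.0]
grip_width: 0.513
grip_force: 50.0
[0.56772229 0.10102656 0.31748996]
[  261   178   119   123 13169] [0.5431 0.1031] [0.0513 0.0551] 82.4179916381836 z 0.12709955792497524 [ 0.03531088 -0.00809802  0.12694971]
```

Module 1 is held level to within 2°. I carry it to the middle compartment.

```bash
python3 -m inch '.03 -.04 -.01 0 .3;.06 -.08 -.01 0 .3;.09 -.12 -.01 0 .3;.09 -.144 -.01 0 .3;.08 -.18 -.01 0 .3;.075 -.22 -.01 0 .3;.07 -.26 -.01 -.05 .3;.06 -.3 -.01 -.1 .3;.055 -.34 -.01 -.15 .3;.047 -.385 -.01 -.176 .3;.047 -.385 -.01 -.176 .3;.047 -.385 -.01 -.176 .3;.047 -.385 -.01 -.176 .3;.047 -.385 -.01 -.176 .3'
python3 - <<'E'
from h import *
im,d,c=shot("wrist"); P=cloud(c,d); p0=ctrl.get_state()["position"]; A=toolaxes(); print(p0,np.degrees(np.arctan2(A[1,0],A[0,0])))
m=(P[...,2]>.10)&(P[...,2]<.15)&(abs(P[...,1]-p0[1])<.06)&(P[...,0]<p0[0])
k,l,s,_=cv2.connectedComponentsWithStats(m.astype(np.uint8)); i=1+s[1:,4].argmax(); q=P[l==i]; r=cv2.minAreaRect(q[:,:2].astype(np.float32)); print(np.round(r[0],4),np.round(r[1],4),r[2],"z",np.median(q[:,2]),np.round(q[:,:2].min(0),4))
carrier(c,im,d)
E
```

```text
time: 28.55
position: [0.467, -0.2712, 0.3277]
tool_rot: [0.056, -3.14, -0.001]
ft_force: [0.5, 0.2, -1.8]
grip_width: 0.515
grip_force: 50.0
[ 0.46710586 -0.27130932  0.32797277] -177.96465728868483
[ 0.4402 -0.2726] [0.0538 0.0621] 0.20998430252075195 z 0.13614028943091927 [ 0.4132 -0.3036]
walls 4802 z [0.0319 0.0351 0.0371]
wall rect [ 0.4554 -0.2742] [0.0977 0.2091] 2.24
floor 19724 0.0035 ext [[ 0.4088 -0.3687]
 [ 0.515  -0.1789]]
```

```bash
python3 -m inch '-.002 0 .03 0 .3;-.002 0 .06 0 .3;-.002 0 .075 0 .3;-.002 0 .085 0 .3;-.002 0 .095 0 .3;-.002 0 .102 0 .3;-.002 0 .102 0 .3;-.002 0 .102 0 .3'; python3 -m inch '0 0 0 0 .3;0 0 .003 0 .3;0 0 .003 0 .3'
```

```text
time: 29.4
position: [0.4692, -0.2729, 0.2268]
tool_rot: [-0.052, 3.14, -0.001]
ft_force: [0.5, -0.0, -1.6]
grip_width: 0.516
grip_force: 50.0
time: 29.7
position: [0.4688, -0.2728, 0.2232]
tool_rot: [0.052, -3.141, 0.0]
ft_force: [-1.3, 0.1, -1.5]
grip_width: 0.512
grip_force: 50.0
```

```bash
python3 -m inch '0 0 0 0 .66;0 0 0 0 .66;0 0 0 0 .66;0 0 0 0 .66;0 0 -.01 0 .66;0 0 -.03 0 .66;0 0 -.07 0 .75;0 0 -.12 0 .75;0 0 -.17 0 .75;0 0 -.22 0 .75;0 0 -.22 0 .75;0 0 -.22 0 .75'
cat >> h.py <<'E'
def incar(c,im,d,C=(.4669,-.2729),a=2.35):
    P=cloud(c,d); a=np.radians(a); A=P.copy(); e=P[...,:2]-np.array(C); A[...,0]=e@[np.cos(a),np.sin(a)]; A[...,1]=e@[-np.sin(a),np.cos(a)]
    vv=np.arange(480)[:,None]*np.ones(640)
    for y0 in (-.064,0,.064):
        s=(abs(A[...,1]-y0)<.029)&(abs(A[...,0])<.054)&(vv<285)
        box=A[s&(A[...,2]>.022)&(A[...,2]<.045)]; bar=A[s&(A[...,2]>.047)&(A[...,2]<.09)]
        print(y0,"floor",(s&(A[...,2]<.012)).sum(),"box",len(box),np.round(np.r_[np.percentile(box,[1,99],axis=0).ravel(),np.median(box[:,2])],4) if len(box)>50 else "","bar",len(bar),np.round(np.r_[bar.mean(0),np.percentile(bar[:,2],98)],4) if len(bar)>20 else "")
E
python3 - <<'E'
from h import *
s=ctrl.get_state(); print(s["position"]); im,d,c=shot("wrist"); incar(c,im,d)
im,d,c=shot("top"); incar(c,im,d)
E
```

```text
time: 30.9
position: [0.4692, -0.2724, 0.4453]
tool_rot: [-0.052, 3.138, -0.004]
ft_force: [0.3, 0.8, -0.9]
grip_width: 0.749
grip_force: 0.0
[ 0.46919647 -0.27241944  0.44529161]
-0.064 floor 5343 box 0  bar 0 
0 floor 636 box 4578 [-0.0502 -0.0258  0.0276  0.0487  0.0233  0.035   0.0315] bar 504 [-0.0006 -0.0019  0.0542  0.0564]
0.064 floor 5564 box 87 [-0.049   0.0897  0.0224  0.05    0.093   0.0359  0.0304] bar 0 
-0.064 floor 0 box 0  bar 0 
0 floor 21 box 49  bar 10 
0.064 floor 565 box 5  bar 0
```

Module 1 lies flat in the middle compartment, within 2 mm of centre. Now module 2.

```bash
python3 -m inch '.01 .05 0 0 .75;.01 .1 0 0 .75;.01 .15 0 0 .75;.01 .2 0 0 .75;0 .25 0 0 .75;-.02 .3 0 .1 .75;-.05 .35 0 .2 .75;-.08 .4 0 .3 .75;-.1 .44 0 .33 .75;-.114 .459 0 .33 .75;-.114 .459 0 .33 .75;-.114 .459 0 .33 .75'
python3 - <<'E'
from h import *
s=ctrl.get_state(); A=toolaxes(); print(s["position"],np.degrees(np.arctan2(A[1,0],A[0,0])),np.round(s["joint_positions"],2))
im,d,c=shot("wrist"); P=cloud(c,d); m=(P[...,2]>.02)&(P[...,2]<.036)&(P[...,1]>0.1)&(P[...,1]<.26)&(P[...,0]<.6)
k,l,s,_=cv2.connectedComponentsWithStats(m.astype(np.uint8)); i=1+s[1:,4].argmax(); r=cv2.minAreaRect(P[l==i][:,:2].astype(np.float32)); print(s[i],np.round(r[0],4),np.round(r[1],4),r[2])
E
```

```text
time: 32.2
position: [0.5673, 0.193, 0.4407]
tool_rot: [-0.454, -3.103, -0.004]
ft_force: [0.2, -0.4, -0.3]
grip_width: 0.752
grip_force: 0.0
[0.56726526 0.19303779 0.44068058] 163.36863231165012 [ 0.48  0.38 -1.1   1.5   0.33  1.47  0.66]
[ 294  155   52   93 3824] [0.5628 0.1912] [0.0509 0.0919] 72.9202880859375
```

```bash
python3 -m inch '0 -.0025 .05 0 .75;0 -.0025 .1 0 .75;0 -.0025 .15 0 .75;0 -.0025 .19 0 .75;0 -.0025 .21 0 .75;0 -.0025 .22 0 .75;0 -.0025 .22 0 .75;0 -.0025 .22 0 .75;0 -.0025 .22 0 .3;0 -.0025 .22 0 .3;0 -.0025 .22 0 .3;0 -.0025 .22 0 .3;0 -.0025 .22 0 .3;0 -.0025 .22 0 .3;0 -.0025 .22 0 .3' 50;python3 -m inch '0 0 0 0 .3;0 0 -.01 0 .3;0 0 -.03 0 .3;0 0 -.06 0 .3;0 0 -.1 0 .3;0 0 -.1 0 .3;0 0 -.1 0 .3'
python3 - <<'E'
from h import *
im,d,c=shot("wrist"); P=cloud(c,d); p0=ctrl.get_state()["position"]; print(p0)
m=(P[...,2]>.11)&(P[...,2]<.14)&(abs(P[...,1]-p0[1])<.06)&(P[...,0]<.6)
k,l,s,_=cv2.connectedComponentsWithStats(m.astype(np.uint8)); i=1+s[1:,4].argmax(); q=P[l==i]; r=cv2.minAreaRect(q[:,:2].astype(np.float32)); print(s[i],np.round(r[0],4),np.round(r[1],4),r[2],"z",np.median(q[:,2]),np.linalg.lstsq(np.c_[q[:,:2]-q[:,:2].mean(0),np.ones(len(q))],q[:,2],rcond=None)[0])
E
```

```text
time: 33.75
position: [0.5673, 0.1882, 0.2242]
tool_rot: [0.464, 3.105, 0.002]
ft_force: [-0.3, 1.4, 6.1]
grip_width: 0.511
grip_force: 50.0
time: 34.45
position: [0.5668, 0.187, 0.3236]
tool_rot: [0.465, 3.106, -0.002]
ft_force: [-0.3, 0.1, -2.8]
grip_width: 0.508
grip_force: 50.0
[0.56644689 0.18672155 0.32235293]
[  264   178   115   119 12707] [0.5431 0.1926] [0.051  0.0551] 73.2392807006836 z 0.12685201554188208 [ 0.05266547 -0.02029843  0.12668171]
```

```bash
python3 -m inch '.01 -.04 -.01 0 .3;.02 -.08 -.01 0 .3;.03 -.12 -.01 0 .3;.04 -.16 -.01 0 .3;.047 -.2 -.01 0 .3;.047 -.2235 -.01 -.05 .3;.035 -.26 -.01 -.1 .3;.02 -.3 -.01 -.15 .3;.01 -.34 -.01 -.2 .3;-.005 -.37 -.01 -.3 .3;-.019 -.4075 -.01 -.334 .3;-.019 -.4075 -.01 -.334 .3;-.019 -.4075 -.01 -.334 .3;-.019 -.4075 -.01 -.334 .3'
python3 - <<'E'
from h import *
im,d,c=shot("wrist"); P=cloud(c,d); p0=ctrl.get_state()["position"]; A=toolaxes(); print(p0,np.degrees(np.arctan2(A[1,0],A[0,0])))
m=(P[...,2]>.10)&(P[...,2]<.15)&(abs(P[...,1]-p0[1])<.04)&(P[...,0]<p0[0]-.025)
k,l,s,_=cv2.connectedComponentsWithStats(m.astype(np.uint8)); i=1+s[1:,4].argmax(); q=P[l==i]; r=cv2.minAreaRect(q[:,:2].astype(np.float32)); print(np.round(r[0],4),np.round(r[1],4),r[2],"z",np.median(q[:,2]),np.round(q[:,:2].min(0),4))
E
```

```text
time: 35.9
position: [0.4655, -0.2066, 0.3322]
tool_rot: [0.06, -3.139, -0.003]
ft_force: [0.1, 0.5, -1.4]
grip_width: 0.513
grip_force: 50.0
[ 0.46567963 -0.20640507  0.33254161] -177.7664328643665
[ 0.4272 -0.209 ] [0.0282 0.0513] 1.5880789756774902 z 0.13558199533410245 [ 0.4125 -0.235 ]
```

```bash
python3 -m inch '-.001 -.001 .03 0 .3;-.001 -.001 .055 0 .3;-.001 -.001 .07 0 .3;-.001 -.001 .08 0 .3;-.001 -.001 .085 0 .3;-.001 -.001 .085 0 .3;-.001 -.001 .085 0 .3;-.001 -.001 .085 0 .3'
python3 - <<'E'
from h import *
im,d,c=shot("wrist"); P=cloud(c,d); p0=ctrl.get_state()["position"]; print(p0,ctrl.get_state()["grip_width"])
m=(P[...,2]>.042)&(P[...,2]<.065)&(abs(P[...,1]-p0[1])<.04)&(P[...,0]<p0[0]-.025)&(P[...,0]>.4)
k,l,s,_=cv2.connectedComponentsWithStats(m.astype(np.uint8)); i=1+s[1:,4].argmax(); q=P[l==i]; r=cv2.minAreaRect(q[:,:2].astype(np.float32)); print(np.round(r[0],4),np.round(r[1],4),r[2],"z",np.median(q[:,2]),np.round(q[:,:2].min(0),4))
E
```

```text
time: 36.75
position: [0.4674, -0.2089, 0.2491]
tool_rot: [-0.058, 3.14, -0.002]
ft_force: [0.2, -1.2, -1.9]
grip_width: 0.51
grip_force: 50.0
[ 0.4672776  -0.20898114  0.24903095] 0.5137889452216173
[ 0.4289 -0.2119] [0.0272 0.0514] 0.7438276410102844 z 0.052413768942807526 [ 0.4151 -0.2377]
```

```bash
python3 -m inch '0 0 0 0 .72;0 0 0 0 .72;0 0 0 0 .72;0 0 0 0 .72;0 0 -.01 0 .72;0 0 -.04 0 .72;0 0 -.08 0 .75;0 0 -.13 0 .75;0 0 -.18 0 .75;0 0 -.2 0 .75;0 0 -.2 0 .75;0 0 -.2 0 .75'
python3 - <<'E'
from h import *
s=ctrl.get_state(); print(s["position"]); im,d,c=shot("wrist"); incar(c,im,d); P,q,o=carrier(c,im,d)
a=np.radians(2.35); e=o[:,:2]-np.array([.4669,-.2729]); k=np.c_[e@[np.cos(a),np.sin(a)],e@[-np.sin(a),np.cos(a)],o[:,2]]
k=k[(k[:,0]<-.09)&(k[:,0]>-.13)&(abs(k[:,1])<.05)]; print("bail bar",len(k),np.round(np.percentile(k,[2,50,98],axis=0),4))
E
```

```text
time: 38.0
position: [0.4668, -0.2085, 0.4484]
tool_rot: [-0.059, 3.141, -0.001]
ft_force: [-0.0, 0.3, -0.8]
grip_width: 0.755
grip_force: 0.0
[ 0.46682649 -0.2085385   0.44837593]
-0.064 floor 4855 box 1  bar 0 
0 floor 524 box 4567 [-0.05   -0.0254  0.0249  0.0488  0.0239  0.0349  0.0314] bar 523 [-0.0006 -0.0005  0.054   0.0564]
0.064 floor 668 box 4566 [-0.0486  0.0375  0.0271  0.051   0.0875  0.0347  0.0315] bar 487 [0.001  0.0623 0.0542 0.0564]
walls 4404 z [0.0307 0.0344 0.0362]
wall rect [ 0.4664 -0.272 ] [0.1201 0.2047] 2.63
floor 7137 0.0034 ext [[ 0.4103 -0.3692]
 [ 0.5387 -0.177 ]]
bail bar 1536 [[-0.1109 -0.0479  0.0347]
 [-0.1048 -0.      0.0384]
 [-0.0996  0.0481  0.0407]]
```

Both modules lie flat and centred, and the bail bar's middle is at carrier x -105 mm, z 34.5 mm. Now the handle.

```bash
python3 -m inch '.01 -.01 0 .15 .6;.02 -.02 0 .3 .45;.03 -.02 0 .45 .45;.05 -.03 0 .6 .45;.06 -.04 0 .75 .45;.08 -.05 0 .9 .45;.09 -.06 0 1.05 .45;.1 -.065 0 1.2 .45;.107 -.065 0 1.35 .45;.107 -.065 0 1.5 .45;.107 -.065 0 1.567 .45;.107 -.065 0 1.567 .45;.107 -.065 0 1.567 .45;.107 -.065 0 1.567 .45'
python3 - <<'E'
from h import *
s=ctrl.get_state(); A=toolaxes(); print(s["position"],np.degrees(np.arctan2(A[1,0],A[0,0])),np.round(s["joint_positions"],2))
im,d,c=shot("wrist"); P=cloud(c,d); m=(P[...,2]>.025)&(P[...,2]<.045)&(P[...,0]<.385)&(P[...,0]>.33)&(P[...,1]>-.35)&(P[...,1]<-.2)&(np.arange(480)[:,None]<300)
q=P[m]; print(len(q),np.round(np.percentile(q,[2,50,98],axis=0),4),np.polyfit(q[:,1]+.2772,q[:,0],1))
E
```

```text
time: 39.45
position: [0.3623, -0.2777, 0.4476]
tool_rot: [-2.173, -2.267, -0.0]
ft_force: [-0.8, -0.1, -0.5]
grip_width: 0.448
grip_force: 0.0
[ 0.36228704 -0.27765755  0.44763234] 92.42718644039621 [ 1.55 -0.13 -0.87  1.81 -0.1   1.41  0.75]
1705 [[ 0.3548 -0.3449  0.0348]
 [ 0.3612 -0.2715  0.0382]
 [ 0.3684 -0.2037  0.0405]] [-0.04203442  0.36152676]
```

```bash
python3 -m inch '0 0 .05 0 .45;0 0 .1 0 .45;0 0 .15 0 .45;0 0 .19 0 .45;0 0 .22 0 .45;0 0 .24 0 .45;0 0 .2495 0 .45;0 0 .2495 0 .45;0 0 .2495 0 .45;0 0 .2495 0 .05;0 0 .2495 0 .05;0 0 .2495 0 .05;0 0 .2495 0 .05;0 0 .2495 0 .05;0 0 .2495 0 .05;0 0 .2495 0 .05;0 0 .2495 0 .05;0 0 .2495 0 .05' 30
```

```text
time: 41.3
position: [0.3623, -0.2779, 0.1989]
tool_rot: [-2.175, -2.266, 0.001]
ft_force: [-3.1, -1.0, 6.1]
grip_width: 0.123
grip_force: 30.0
```

```bash
python3 -m inch '0 .0005 -.0105 0 .05;0 .002 -.021 0 .05;0 .0047 -.031 0 .05;0 .0083 -.041 0 .05;0 .013 -.05 0 .05;0 .018 -.059 0 .05;0 .025 -.068 0 .05;0 .032 -.075 0 .05;0 .04 -.082 0 .05;0 .048 -.088 0 .05'
python3 - <<'E'
from h import *
s=ctrl.get_state();print(s["ft_force"],s["position"])
E
```

```text
time: 42.3
position: [0.4073, -0.2764, 0.2878]
tool_rot: [-2.171, -2.257, 0.014]
ft_force: [-16.3, -0.1, 15.7]
grip_width: 0.129
grip_force: 30.0
[-16.33253268  -0.14533103  15.7000023 ] [ 0.40727115 -0.27642272  0.28779993]
```

```bash
python3 -m inch '0 0 -.002 0 .05;0 .004 -.005 0 .05;0 .008 -.007 0 .05;0 .013 -.0095 0 .05;0 .018 -.0115 0 .05;0 .023 -.0135 0 .05;0 .028 -.0147 0 .05;0 .033 -.016 0 .05;0 .0386 -.017 0 .05;0 .0386 -.017 0 .05'
python3 - <<'E'
from h import *
im,d,c=shot("scene"); P=cloud(c,d); a=np.radians(2.35); e=P[...,:2]-np.array([.4669,-.2729]); X=e@[np.cos(a),np.sin(a)]; Y=e@[-np.sin(a),np.cos(a)]
m=(P[...,2]>.08)&(P[...,2]<.13)&(Y>.09)&(Y<.12)&(X<.05)&(X>-.12); q=np.c_[X[m],P[m][:,2]]; print(m.sum()); 
if m.sum()>5: print(np.degrees(np.arctan2(np.median(q[:,1])-.034,-np.median(q[:,0]))))
E
```

```text
time: 43.3
position: [0.4501, -0.2742, 0.3054]
tool_rot: [2.173, 2.265, 0.001]
ft_force: [-3.7, -3.0, 8.9]
grip_width: 0.128
grip_force: 30.0
36
79.09668719168974
```

```bash
python3 -m inch '0 0 0 0 .6;0 0 0 0 .6;0 0 0 0 .6;0 0 0 0 .6;0 0 0 0 .6;0 0 -.02 0 .6;0 0 -.06 0 .6;0 0 -.1 0 .6;0 -.05 -.13 0 .6;0 -.1 -.13 0 .6;.05 -.1 -.13 0 .6;.1 -.1 -.13 0 .6;.15 -.1 -.13 0 .6;.2 -.1 -.13 0 .6;.25 -.1 -.13 0 .6;.25 -.1 -.13 0 .6'
python3 - <<'E'
from h import *
print(np.round(ctrl.get_state()["joint_positions"],2))
a=np.radians(2.35)
for n in("scene","top"):
    im,d,c=shot(n); P=cloud(c,d); e=P[...,:2]-np.array([.4669,-.2729]); X=e@[np.cos(a),np.sin(a)]; Y=e@[-np.sin(a),np.cos(a)]
    m=(P[...,2]>.115)&(P[...,2]<.16)&(abs(Y)<.058)&(X<.04)&(X>-.12); print(n,"bar",m.sum(),np.round([np.median(X[m]),np.median(P[m][:,2]),Y[m].min(),Y[m].max()],4) if m.sum() else "")
    incar(c,im,d)
    hsv=cv2.cvtColor(im,cv2.COLOR_RGB2HSV); o=(cv2.inRange(hsv,(5,120,100),(20,255,255))>0)&(abs(P[...,0]-.45)<.1)&(abs(P[...,1]-.34)<.08); print("hook",o.sum(),np.round(P[o].mean(0),4))
E
```

```text
time: 44.95
position: [0.3478, -0.1323, 0.4386]
tool_rot: [2.174, 2.26, -0.005]
ft_force: [-0.8, 0.2, 0.3]
grip_width: 0.599
grip_force: 0.0
[ 0.68 -0.3  -0.31  2.   -0.09  1.43  0.43]
scene bar 73 [-0.0019  0.1438 -0.0573  0.0571]
-0.064 floor 102 box 26  bar 0 
0 floor 1 box 264 [-0.0512 -0.0257  0.0254  0.0533  0.0282  0.0427  0.0337] bar 34 [-0.0021  0.0004  0.056   0.0613]
0.064 floor 1 box 211 [-0.047   0.0368  0.0239  0.0529  0.0916  0.0411  0.0339] bar 36 [0.004  0.0626 0.0551 0.0604]
hook 719 [0.4283 0.3424 0.02  ]
top bar 194 [ 0.0014  0.1442 -0.0577  0.0577]
-0.064 floor 581 box 19  bar 0 
0 floor 58 box 505 [-0.0484 -0.0288  0.0235  0.0503  0.0262  0.0421  0.0328] bar 54 [ 0.0011 -0.0002  0.056   0.0627]
0.064 floor 13 box 261 [-0.0099  0.0351  0.0249  0.0535  0.0883  0.0407  0.0333] bar 43 [0.0052 0.0652 0.0546 0.0625]
hook 430 [0.426  0.3451 0.0311]
```

The handle stands upright (bar at carrier x ≈ 0, z 144 mm), and the modules and hook are in place. I back off the joint 2 limit and hand in.

```bash
python3 -m inch '.03 .03 0 0 .6;.05 .06 0 0 .6;.05 .06 0 0 .6;.05 .06 0 0 .6;.05 .06 0 0 .6'
python3 - <<'E'
from h import *
print(ctrl.close_job())
E
```

```text
time: 45.55
position: [0.4055, -0.0821, 0.4379]
tool_rot: [2.177, 2.259, -0.006]
ft_force: [-0.6, -1.1, -1.1]
grip_width: 0.6
grip_force: 0.0
the job is handed in; nothing more can be done
None
```

I handed the job in at 45.6 s (no verdict came back): modules 1 and 2 lie flat in the carrier (module 3 was absent), the hook stands on its mat, and the handle measures upright in its detent position.

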